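Sort plated fixture blocks by weight at the inspection bench

ROBOT

A 6-joint arm with a two-finger parallel gripper is mounted at the origin on the work surface. World frame = base frame: x ahead of the robot, y to its left, z up, the work surface at z = 0. Lengths are in mm, angles in rad, forces in N, time in s.
With the tool pointing down it reaches from about 350 to 975 mm from the base axis. Payload 17.4 kg.
Tool frame: the origin (TCP) lies midway between the tips of the shut fingers; the grasp point (between the pads) lies 19 mm behind it; z points along the fingers, y is the direction in which the jaws open and shut (so a half turn about z gives the same grasp; the last joint's range is limited). The gripper opens to 85 mm and grips with 20 to 120 N. Pads are 22 mm wide; open, the fingers measure 114 mm over their backs; the gripper's body (76 mm by 85 mm) begins 54 mm behind the grasp point. The pads swing forward as they close: fully open they stand 13 mm farther back than shut.
Start: joints at [1.196, 0.116, 1.442, -0, 1.584, -0.038], TCP at [223.074, 637.079, 231.303] pointing down, gripper open.
Joint ranges: [-2.83, 2.83], [-0.83, 2.19], [0.07, 2.5], [-1.14, 4.28], [0.01, 3], [-2.97, 2.97]. Speed limits (rad/s): [1.89, 1.89, 2.22, 3.14, 3.14, 3.14].

INTERFACE

Orientations are given as a unit quaternion [w, x, y, z].
In Python, from station import manip, eyes gives the robot as it stands.
- The arm moves only by the tool move_arm, never from a script. Its arguments are lists of equal length, an entry for each row: "twist": the turn, a rotation vector about the tool's x, y, z in degrees, a list of three; "xyz": the shift along the tool's x, y, z in m, a list of three; "claw": the opening, from -1 (shut) to 1 (fully open). In form: {"twist": [[ax, ay, az], ...], "xyz": [[dx, dy, dz], ...], "claw": [claw, ...]}. A call has 1 to 10 rows; each row shifts and turns the pose as measured when the row begins, along the tool's axes as they then stand; what a row does not reach is not made up. A row lasts 1/12 s, in which the tool goes at most 41.7 mm and 7.16 degrees, less where a joint would pass 70% of its speed; a pose out of reach is approached as far as the arm can. A call is refused whole if a number of a shift passes 0.0417 or a number of a turn 7.16, either way. A call with a gripper value outside its range is refused whole. The fingers move at their own pace and stop on an object; "newtons" is the grip in N (left out, the last holds). Time passes only in rows, so rows that do not move let the fingers close. It gives the time, the measured TCP pose, the force and the opening at its end, in the units of the state.
- manip.get_state(): the state, without advancing time (a new reading comes with each control period).
- eyes.grab_frame(name): name is "scene" or "top" or "wrist"; returns a dict with "image" (480x640x3 uint8, red, green, blue), "camera_matrix" (3x3 intrinsics, pixels), "k1" (the pictures are not rectified: a ray, as slopes to the right and down, at radius r is drawn at 1 + k1 r^2 times it, then the intrinsics apply), "R" (3x3) and "t" (3): a world point X has camera coordinates R X + t; the wrist camera has in their place "mount" (4x4, takes a point from camera to tool coordinates, whose origin is the TCP and whose axes are the flange's). Camera axes: x right, y down, z forward; pixel columns grow to the right and rows downward; lengths in mm; the calibration is good to about 2 mm. A picture is of the moment at which its call begins: read the wrist's pose just before it. There is no depth.
- manip.close_job(): hands the job in, once; it reports no verdict.
The state is a dict: "time": time; "joint_positions": joint angles; "qd": joint speeds; "tau": joint torques, N m; "ee_pos": TCP position; "ee_rot": TCP orientation; "ft_force": force on the tool from outside, world axes, zero at the start; "ft_torque": the same for the moment, N m; "finger_gap": opening from 0.0 (shut) to 1.0 (fully open).
Only numpy, scipy, OpenCV 4.12 (cv2) and the standard library are available. Lean on these libraries where they do the work, as an engineer would, in place of code of your own. Each camera call takes 0.05 s, during which the arm holds its last target.

TASK

The two silvery fixture blocks on the black granite slab look alike, but one is steel and the other aluminium: feel their weight in the grip to tell them apart. Put the heavy steel block in the blue tray and the light aluminium block in the green tray, each set down gently (not dropped) and left standing upright on its foot near the middle of the tray.

Things in the scene. Friction and masses are not known exactly. Their poses are not given: they have to be found in the camera images.
- block_1: One of two look-alike silvery blocks; either solid steel (0.80 kg) or solid aluminium (0.28 kg), within 6%. Foot 56 x 48 x 12 mm (x, y, z) with a centred body 56 x 30 x 42 mm on it, 54 mm high in all. Origin: centre of underside, z up, x along the 56 mm; grip across the 30 mm (along y), above the foot. Stands loose on a black granite slab, underside 20 mm above the table.
- block_2: One of two look-alike silvery blocks; either solid steel (0.80 kg) or solid aluminium (0.28 kg), within 6%. Foot 56 x 48 x 12 mm (x, y, z) with a centred body 56 x 30 x 42 mm on it, 54 mm high in all. Origin: centre of underside, z up, x along the 56 mm; grip across the 30 mm (along y), above the foot. Stands loose on a black granite slab, underside 20 mm above the table.
- tray_blue: Blue tray, for the heavy steel block: 160 x 140 mm outside (x, y), walls 5 mm thick and 22 mm high, floor 5 mm thick. Origin: centre of its underside, 20 mm above the table when empty, z up, x along the 160 mm. Its foot is fixed to the table; the tray is sprung (800 N/m) and sinks straight down about 10 mm under its block, 15 mm at most.
- tray_green: Green tray, for the light aluminium block: 160 x 140 mm outside (x, y), walls 5 mm thick and 22 mm high, floor 5 mm thick. Origin: centre of its underside, 20 mm above the table when empty, z up, x along the 160 mm. Its foot is fixed to the table; the tray is sprung (800 N/m) and sinks straight down about 3.5 mm under its block, 15 mm at most.
There are look-alikes about, which are no part of the job. What is shaped like the block_2 but pink or yellow is not meant.

How it is judged (in metres and radians):
At the end, for the whole second after the job is handed in: One block stands on the floor of each tray, upright within 10 degrees, its centre within 60 mm (tray x) and 50 mm (tray y) of the tray's centre, released and at rest; the blue tray carries the steel block (it has sunk over 6.5 mm) and the green tray the aluminium one (sunk less than that) (((x of block_1 in the frame of tray_blue between -0.06 and 0.06 m and y of block_1 in the frame of tray_blue between -0.05 and 0.05 m and z of block_1 in the frame of tray_blue between 0 and 0.012 m and angle between each of block_1, block_2's own z axis and vertical below 0.17 rad and linear speed of each of block_1, block_2 below 0.02 m/s and x of block_2 in the frame of tray_green between -0.06 and 0.06 m and y of block_2 in the frame of tray_green between -0.05 and 0.05 m and z of block_2 in the frame of tray_green between 0 and 0.012 m) or (x of block_2 in the frame of tray_blue between -0.06 and 0.06 m and y of block_2 in the frame of tray_blue between -0.05 and 0.05 m and z of block_2 in the frame of tray_blue between 0 and 0.012 m and angle between each of block_2, block_1's own z axis and vertical below 0.17 rad and linear speed of each of block_2, block_1 below 0.02 m/s and x of block_1 in the frame of tray_green between -0.06 and 0.06 m and y of block_1 in the frame of tray_green between -0.05 and 0.05 m and z of block_1 in the frame of tray_green between 0 and 0.012 m)) and height (world z) of tray_blue below 0.0135 m and height (world z) of tray_green above 0.0135 m); the robot touches nothing.
It fails at once if a block is dropped (falls free of the fingers faster than 0.7 m/s, from more than about 25 mm) ((linear speed of block_1 above 0.7 m/s and contact force between block_1 and the fingers below 0.05 N) or (linear speed of block_2 above 0.7 m/s and contact force between block_2 and the fingers below 0.05 N)).
It also fails if it takes over 64 s, if anything falls off the work surface, if the arm or the gripper's body presses on something with over 40 N, if the wrist force passes 120 N, or if a joint passes its speed limit or range.

## Working session

There is one attempt and no reset: what is moved stays moved. The work goes in short steps, Python scripts to look and compute and a tool call to move; the robot and the scene stay as the last step left them, time stands still between calls to the robot, and variables do not carry over. Pictures are saved under pics/ and viewed, and the job is handed in when it is done.

Besides the shell and the picture viewer there is one more tool, called after ">>>" as name(argument=value, ...) on one line, values as JSON. move_arm: Moves the arm, as the interface text tells. Its arguments: {"type":"object","properties":{"twist":{"type":"array","items":{"type":"array","items":{"type":"number"}}},"xyz":{"type":"array","items":{"type":"array","items":{"type":"number"}}},"claw":{"type":"array","items":{"type":"number"}},"newtons":{"type":"number"}},"required":["twist","xyz","claw"]}

```bash
ls; mkdir -p pics
python3 - <<'E'
from station import manip, eyes
import cv2
print(manip.get_state())
for n in ["scene","top"]:
    f=eyes.grab_frame(n); cv2.imwrite(f"pics/{n}0.png",f["image"][:,:,::-1]); print(n,f["camera_matrix"],f["k1"],f["R"],f["t"])
E
```

```text
pics
{'time': 0.0, 'joint_positions': array([ 1.19620036e+00,  1.16478325e-01,  1.44230376e+00,  2.25725591e-05,
        1.58400446e+00, -3.77849401e-02]), 'qd': array([-8.06477430e-04, -2.64971785e-04, -1.01550086e-03, -2.65202369e-04,
        1.55458458e-05,  3.55358971e-04]), 'tau': array([-5.36288680e-04, -7.31992793e+01, -6.32486701e+01, -1.43715779e-04,
        6.39183767e-03, -6.99541238e-05]), 'ee_pos': array([222.99040369, 636.88438127, 230.54344029]), 'ee_rot': array([-1.33260490e-04,  1.67610461e-01,  9.85853121e-01, -5.81990426e-04]), 'ft_force': array([0.70143084, 0.03386202, 0.18254217]), 'ft_torque': array([ 0.00627526, -0.00161932,  0.01680726]), 'finger_gap': 1.0042590995260696}
scene [[511.60930462   0.         316.16542892]
 [  0.         511.60930462 239.5075634 ]
 [  0.           0.           1.        ]] -0.05378724756004829 [[-0.62076966  0.7839378  -0.00930328]
 [ 0.6663201   0.52130561 -0.5331585 ]
 [-0.41311325 -0.33716758 -0.84596422]] [ 280.1890221  -281.57981229 1234.55922348]
top [[503.66447435   0.         313.85383477]
 [  0.         503.66447435 244.00362979]
 [  0.           0.           1.        ]] -0.049298798661863354 [[ 0.11966714 -0.99279802 -0.00564522]
 [-0.96763254 -0.11535753 -0.22445467]
 [ 0.22218693  0.03232234 -0.97446818]] [-40.01554804 482.19388588 947.68844804]
```

View pics/scene0.png

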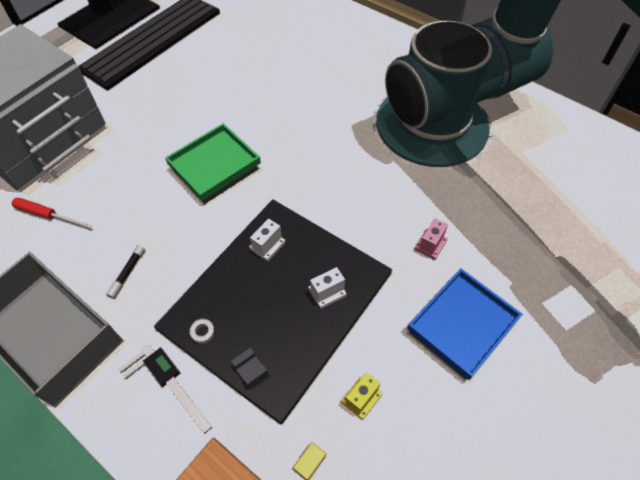

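View pics/top0.png

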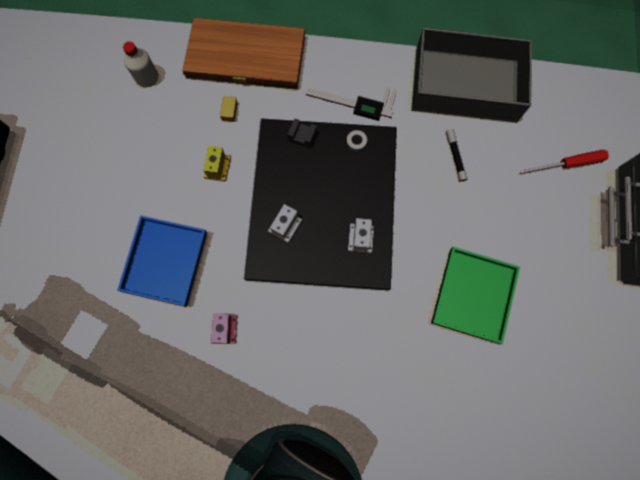

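The silvery candidates in the top picture are (285,222) and (361,234), both on the black slab. The pink block at (224,328) and the yellow one at (216,163) are decoys standing on the table. I'll enlarge to confirm.

```bash
cat > h.py <<'E'
import numpy as np, cv2
from station import manip, eyes
def ray(f,uv):
    K=f["camera_matrix"]; p=np.array([(uv[0]-K[0,2])/K[0,0],(uv[1]-K[1,2])/K[1,1]])
    q=p.copy()
    for _ in range(20): q=p/(1+f["k1"]*(q@q))
    return np.array([q[0],q[1],1.])
def onplane(f,uv,z):
    R=np.array(f["R"]);t=np.array(f["t"]); d=R.T@ray(f,uv); c=-R.T@t
    return c+d*(z-c[2])/d[2]
def proj(f,X):
    R=np.array(f["R"]);t=np.array(f["t"]); c=R@np.array(X,float)+t; s=c[:2]/c[2]
    s=s*(1+f["k1"]*(s@s)); K=f["camera_matrix"]; return np.array([K[0,0]*s[0]+K[0,2],K[1,1]*s[1]+K[1,2]])
def wristcam(f,s):
    from scipy.spatial.transform import Rotation as Ro
    q=s["ee_rot"]; T=np.eye(4);T[:3,:3]=Ro.from_quat([q[1],q[2],q[3],q[0]]).as_matrix();T[:3,3]=s["ee_pos"]
    C=np.linalg.inv(T@np.array(f["mount"])); f["R"]=C[:3,:3];f["t"]=C[:3,3]; return f
E
python3 - <<'E'
from h import *
f=eyes.grab_frame("top"); im=np.ascontiguousarray(f["image"][:,:,::-1])
c=im[190:265,255:395]; cv2.imwrite("pics/crop_t.png",cv2.resize(c,None,fx=5.7,fy=5.7,interpolation=cv2.INTER_CUBIC))
g=eyes.grab_frame("scene"); im2=g["image"][:,:,::-1]
c=im2[210:315,235:355]; cv2.imwrite("pics/crop_s.png",cv2.resize(c,None,fx=5.5,fy=5.5,interpolation=cv2.INTER_CUBIC))
# trays: hsv contour
for F,nm in((f,"top"),(g,"scene")):
  hsv=cv2.cvtColor(np.ascontiguousarray(F["image"]),cv2.COLOR_RGB2HSV)
  for n,lo,hi in(("blue",105,125),("green",50,75)):
    m=cv2.inRange(hsv,(lo,150,50),(hi,255,255))
    cs,_=cv2.findContours(m,cv2.RETR_EXTERNAL,cv2.CHAIN_APPROX_NONE); cc=max(cs,key=cv2.contourArea)
    h=cv2.convexHull(cc); 
    ap=cv2.approxPolyDP(h,6,True)[:,0]
    P=np.array([onplane(F,p,42)[:2] for p in ap]); print(nm,n,ap.tolist(),P.round(0).tolist())
    H=np.array([onplane(F,p,42)[:2] for p in h[:,0]]).astype(np.float32); print(cv2.minAreaRect(H))
E
```

```text
top blue [[141, 216], [204, 230], [184, 305], [118, 289]] [[503.0, 379.0], [489.0, 244.0], [334.0, 258.0], [349.0, 395.0]]
((418.0572814941406, 318.4659118652344), (140.17897033691406, 157.4124298095703), 84.29141998291016)
top green [[453, 248], [518, 268], [501, 342], [433, 322]] [[511.0, -262.0], [486.0, -394.0], [336.0, -366.0], [359.0, -231.0]]
((423.0540466308594, -312.4883728027344), (139.06906127929688, 158.00717163085938), 79.60192108154297)
scene blue [[460, 269], [521, 314], [469, 377], [409, 329]] [[337.0, 260.0], [350.0, 395.0], [511.0, 378.0], [500.0, 250.0]]
((425.3044128417969, 319.62945556640625), (137.57928466796875, 166.95013427734375), 84.2579116821289)
scene green [[223, 125], [258, 162], [202, 199], [167, 158]] [[341.0, -362.0], [375.0, -222.0], [523.0, -248.0], [490.0, -391.0]]
((432.1673278808594, -304.7960205078125), (149.1421661376953, 159.50991821289062), 79.73242950439453)
```

View pics/crop_t.png

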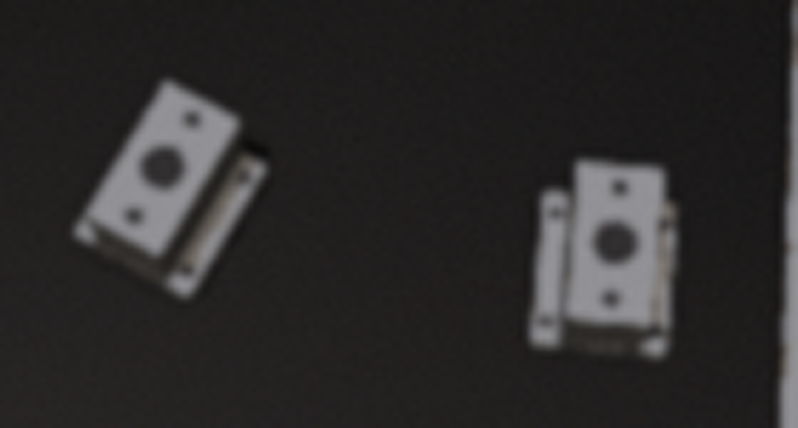

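View pics/crop_s.png

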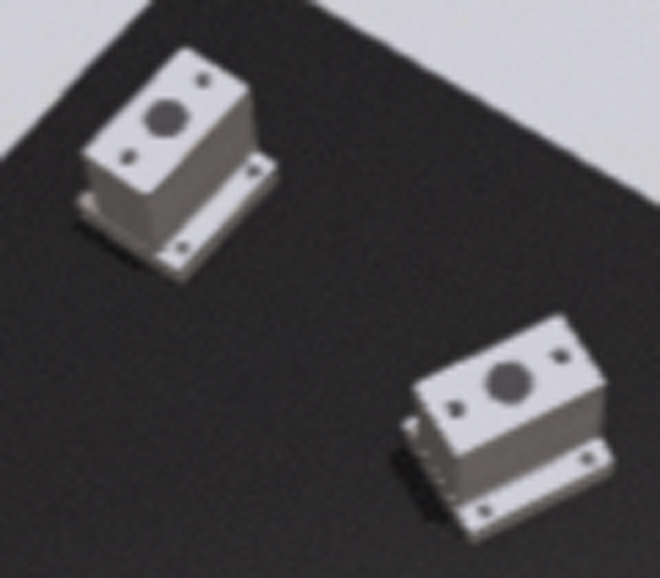

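The crops show both silvery blocks upright on the slab. Block A's top-face centre is near (165,168) in crop_t and block B's near (617,243). I'll measure both from the top-face corners at z=74.

Run:
```python
from h import *
f=eyes.grab_frame("top");g=eyes.grab_frame("scene")
T={"A":[(168,80),(242,122),(160,257),(88,215)],"B":[(576,160),(665,166),(657,328),(568,320)]}
S={"B":[(187,47),(249,92),(150,194),(82,152)],"A":[(562,314),(606,382),(460,455),(414,385)]}
for F,D,o,s in((f,T,(255,190),5.7),(g,S,(235,210),5.5)):
  for k,c in D.items():
    P=np.array([onplane(F,((x+.5)/s-.5+o[0],(y+.5)/s-.5+o[1]),74)[:2] for x,y in c],np.float32)
    r=cv2.minAreaRect(P); print(k,P.mean(0).round(1),[round(float(np.linalg.norm(P[i]-P[i-1])),1) for i in range(4)],r[2])
    # long axis direction
    e=[P[i]-P[i-1] for i in range(4)]; e=max(e,key=np.linalg.norm); print("long axis deg",np.degrees(np.arctan2(e[1],e[0]))%180)
s=manip.get_state(); from scipy.spatial.transform import Rotation as Ro
q=s["ee_rot"]; print(Ro.from_quat([q[1],q[2],q[3],q[0]]).as_matrix().round(3)); print(s["time"])
```

```text
A [522.2  82.6] [55.7, 30.1, 55.8, 29.2] 66.92803955078125
long axis deg 156.92802
B [514.  -75.4] [57.0, 30.9, 57.6, 30.5] 2.8005030155181885
long axis deg 2.673935
B [516.1 -73.3] [55.9, 29.9, 53.1, 30.1] 0.4234979748725891
long axis deg 0.4235077
A [524.   84.5] [56.0, 29.3, 55.0, 29.8] 66.85722351074219
long axis deg 156.63054
[[-0.944  0.33  -0.   ]
 [ 0.33   0.944 -0.   ]
 [ 0.    -0.    -1.   ]]
0.3
```

A is at about (523,83) with its long axis at 157°, and B at about (515,-74) with its long axis at 1.5°. Sizes match at 56 x 30, and the two cameras agree to 2–3 mm. Tray centres are blue ≈(419,318) and green ≈(424,-311). Moving towards A.

>>> move_arm(twist=[[0,0,1],[0,0,1],[0,0,1],[0,0,1],[0,0,0],[0,0,0],[0,0,0],[0,0,0],[0,0,0],[0,0,0]], xyz=[[-0.029,-0.026,0.004],[-0.029,-0.026,0.004],[-0.029,-0.026,0.004],[-0.029,-0.026,0.004],[-0.029,-0.026,0.004],[-0.029,-0.026,0.004],[-0.029,-0.026,0.004],[-0.029,-0.026,0.004],[-0.029,-0.026,0.004],[-0.029,-0.026,0.004]], claw=[1,1,1,1,1,1,1,1,1,1], newtons=60)

```text
time: 1.13
ee_pos: [394.1, 276.8, 187.6]
ee_rot: [-0.0, 0.199, 0.98, 0.0]
ft_force: [-0.1, 0.1, -0.6]
finger_gap: 0.998
```

```bash
cat >> h.py <<'E'
def togo(x,y,z,ydeg):
    "print tool-frame delta to a TCP target with tool y at ydeg (mod 180)"
    from scipy.spatial.transform import Rotation as Ro
    s=manip.get_state(); q=s["ee_rot"]; R=Ro.from_quat([q[1],q[2],q[3],q[0]]).as_matrix()
    d=R.T@(np.array([x,y,z])-s["ee_pos"]); cur=np.degrees(np.arctan2(R[1,1],R[0,1])); dy=(ydeg-cur+90)%180-90
    print("t",round(s["time"],2),"tcp",s["ee_pos"].round(1),"togo mm",d.round(1),"ztwist",round(-dy,2),"tilt",np.round(R[:,2],3),"gap",round(s["finger_gap"],3),"F",s["ft_force"].round(2),"T",s["ft_torque"].round(2),"q",s["joint_positions"].round(2))
    return s
E
python3 -c "
from h import *
togo(523,83,130,66.8)"
```

```text
t 1.13 tcp [394.1 276.8 187.6] togo mm [-194.3 -128.3   57.6] ztwist 0.26 tilt [ 0.  0. -1.] gap 0.998 F [-0.07  0.12 -0.6 ] T [ 0.01 -0.03  0.05] q [ 0.56 -0.3   1.9   0.    1.54 -0.61]
```

>>> move_arm(twist=[[0,0,0.2],[0,0,0],[0,0,0],[0,0,0],[0,0,0],[0,0,0],[0,0,0],[0,0,0]], xyz=[[-0.028,-0.0185,0.008],[-0.028,-0.0185,0.008],[-0.028,-0.0185,0.008],[-0.028,-0.0185,0.008],[-0.028,-0.0185,0.008],[-0.028,-0.0185,0.008],[-0.026,-0.017,0.009],[0,0,0]], claw=[1,1,1,1,1,1,1,1])

```text
time: 1.8
ee_pos: [527.8, 66.1, 129.6]
ee_rot: [0.003, 0.203, 0.979, 0.001]
ft_force: [-0.1, 0.8, -1.5]
finger_gap: 0.997
```

```bash
python3 -c "
from h import *
s=togo(523,83.5,38,66.8)
f=wristcam(eyes.grab_frame('wrist'),s)
im=np.ascontiguousarray(f['image'][:,:,::-1])
a=np.radians(156.8); u=np.array([np.cos(a),np.sin(a)]);v=np.array([-u[1],u[0]])
for i in(-1,1):
  for j in(-1,1):
    p=np.array([523,83.5])+28*i*u+15*j*v; q=proj(f,[*p,74]); cv2.circle(im,(int(q[0]),int(q[1])),4,(0,0,255),1)
cv2.imwrite('pics/w1.png',im)"
```

```text
t 1.8 tcp [527.8  66.1 129.6] togo mm [11.7 13.7 91.6] ztwist -0.2 tilt [ 0.005  0.001 -1.   ] gap 0.997 F [-0.08  0.84 -1.47] T [ 0.06  0.01 -0.01] q [ 0.08 -0.16  1.88  0.    1.42 -1.09]
```

View pics/w1.png

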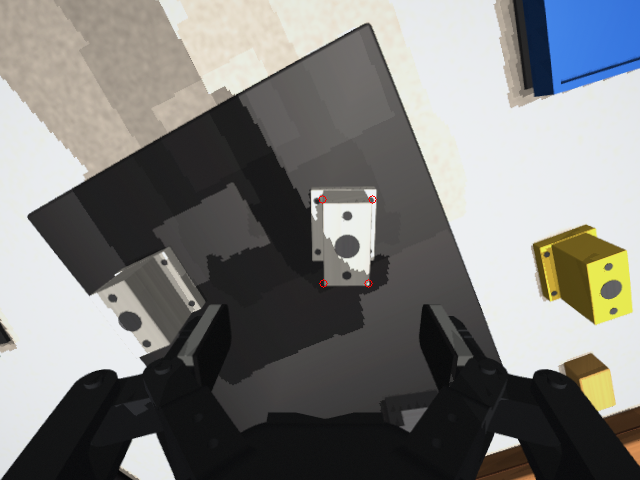

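The wrist picture shows the predicted top-face corners of A (321,199)–(368,284) lying on the real edges, so the estimate is confirmed. Now align and descend.

>>> move_arm(twist=[[0,0,0],[0,0,0],[0,0,0],[0,0,0]], xyz=[[0.006,0.007,0.008],[0.006,0.007,0.008],[0,0,0.005],[0,0,0]], claw=[1,1,1,1])

```text
time: 2.18
ee_pos: [520.1, 89.2, 107.8]
ee_rot: [0.003, 0.203, 0.979, 0.002]
ft_force: [-0.6, -0.7, -0.0]
finger_gap: 1.0
```

```bash
python3 -c "
from h import *
s=togo(523,83.5,38,66.8)"
```

```text
t 2.18 tcp [520.1  89.2 107.8] togo mm [-4.7 -4.4 69.8] ztwist -0.18 tilt [ 0.006  0.003 -1.   ] gap 1.0 F [-0.62 -0.66 -0.05] T [ 0.05  0.02 -0.05] q [ 0.12 -0.15  1.91  0.    1.38 -1.04]
```

>>> move_arm(twist=[[0,0,0],[0,0,0],[0,0,0],[0,0,0],[0,0,0]], xyz=[[-0.003,-0.003,0.015],[-0.001,-0.001,0.015],[0,0,0.012],[0,0,0],[0,0,0]], claw=[1,1,1,1,1])

```text
time: 2.6
ee_pos: [521.1, 88.7, 65.0]
ee_rot: [0.003, 0.199, 0.98, 0.002]
ft_force: [-0.3, -0.2, 0.3]
finger_gap: 0.999
```

```bash
python3 -c "
from h import *
s=togo(523,83.5,38,66.8)"
```

```text
t 2.6 tcp [521.1  88.7  65. ] togo mm [-3.6 -4.2 27. ] ztwist 0.26 tilt [ 0.008  0.003 -1.   ] gap 0.999 F [-0.34 -0.16  0.33] T [ 0.01 -0.01 -0.01] q [ 0.12 -0.11  1.95  0.    1.3  -1.05]
```

>>> move_arm(twist=[[0,0,0],[0,0,0],[0,0,0],[0,0,0],[0,0,0]], xyz=[[-0.004,-0.004,0.008],[-0.001,-0.001,0.01],[0,0,0.005],[0,0,0],[0,0,0]], claw=[1,1,1,1,1])

```text
time: 3.02
ee_pos: [524.9, 82.0, 41.5]
ee_rot: [0.004, 0.199, 0.98, 0.003]
ft_force: [0.6, -0.4, -0.2]
finger_gap: 1.0
```

```bash
python3 -c "
from h import *
s=togo(523,83.5,38,66.8)"
```

```text
t 3.02 tcp [524.9  82.   41.5] togo mm [2.3 0.6 3.5] ztwist 0.3 tilt [ 0.01   0.003 -1.   ] gap 1.0 F [ 0.59 -0.44 -0.22] T [-0.01 -0.01  0.02] q [ 0.11 -0.09  1.96  0.    1.25 -1.07]
```

>>> move_arm(twist=[[0,0,0],[0,0,0],[0,0,0],[0,0,0],[0,0,0],[0,0,0],[0,0,0],[0,0,0]], xyz=[[0.002,0,0.003],[0,0,0],[0,0,0],[0,0,0],[0,0,0],[0,0,0],[0,0,0],[0,0,0]], claw=[1,-1,-1,-1,-1,-1,-1,-1], newtons=70)

```text
time: 3.68
ee_pos: [523.3, 83.0, 39.3]
ee_rot: [0.005, 0.199, 0.98, 0.003]
ft_force: [0.1, 0.6, -1.8]
finger_gap: 0.343
```

```bash
python3 -c "
from h import *
s=togo(523,83.5,38,66.8)"
```

```text
t 3.68 tcp [523.3  83.   39.3] togo mm [0.5 0.3 1.3] ztwist 0.29 tilt [ 0.011  0.004 -1.   ] gap 0.343 F [ 0.14  0.59 -1.76] T [ 0.   -0.01 -0.  ] q [ 0.11 -0.09  1.97  0.    1.25 -1.06]
```

>>> move_arm(twist=[[0,0,0],[0,0,0],[0,0,0],[0,0,0],[0,0,0],[0,0,0],[0,0,0],[0,0,0]], xyz=[[0,0,-0.01],[0,0,-0.02],[0,0,-0.02],[0,0,-0.01],[0,0,0],[0,0,0],[0,0,0],[0,0,0]], claw=[-1,-1,-1,-1,-1,-1,-1,-1])

```text
time: 4.35
ee_pos: [521.2, 82.6, 101.2]
ee_rot: [0.003, 0.199, 0.98, 0.002]
ft_force: [-0.0, 0.3, -2.7]
finger_gap: 0.342
```

```bash
python3 -c "
from h import *
for i in range(4):
  s=togo(419,318,120,80); eyes.grab_frame('wrist')
f=eyes.grab_frame('wrist'); cv2.imwrite('pics/w2.png',f['image'][:,:,::-1])"
```

```text
t 4.35 tcp [521.2  82.6 101.2] togo mm [185.7 177.1 -18.8] ztwist -12.92 tilt [ 0.008  0.003 -1.   ] gap 0.342 F [-0.02  0.32 -2.71] T [-0.04  0.01 -0.02] q [ 0.11 -0.15  1.92  0.    1.37 -1.06]
t 4.4 tcp [521.1  82.6 101. ] togo mm [185.6 177.2 -19. ] ztwist -12.92 tilt [ 0.007  0.003 -1.   ] gap 0.34 F [ 0.62 -0.5  -3.25] T [-0.04  0.01  0.02] q [ 0.11 -0.15  1.92  0.    1.37 -1.06]
t 4.45 tcp [521.1  82.6 101. ] togo mm [185.6 177.2 -18.9] ztwist -12.92 tilt [ 0.007  0.003 -1.   ] gap 0.344 F [-0.96 -0.05 -3.38] T [0.02 0.   0.04] q [ 0.11 -0.15  1.92  0.    1.37 -1.06]
t 4.5 tcp [521.1  82.6 101.2] togo mm [185.6 177.2 -18.8] ztwist -12.92 tilt [ 0.007  0.003 -1.   ] gap 0.34 F [-0.02 -0.17 -3.04] T [ 0.03  0.05 -0.01] q [ 0.11 -0.15  1.92  0.    1.37 -1.06]
```

View pics/w2.png

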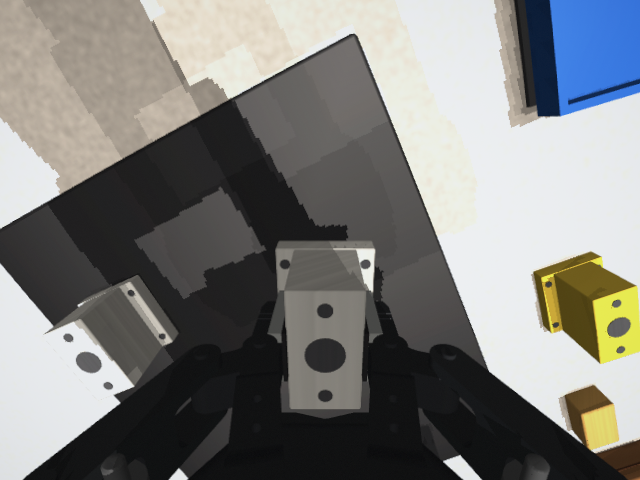

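Four readings give about -3.0 N against a baseline near 0. Aluminium would be 2.7 N and steel 7.8 N, so A is aluminium and goes to the green tray. First I'll lift clear of B and turn.

>>> move_arm(twist=[[0,0,-3],[0,0,-3],[0,0,-3],[0,0,-2.5],[0,0,0]], xyz=[[0,0,-0.012],[0,0,-0.015],[0,0,-0.015],[0,0,-0.008],[0,0,0]], claw=[-1,-1,-1,-1,-1])

```text
time: 5.02
ee_pos: [520.0, 82.3, 151.0]
ee_rot: [0.002, 0.095, 0.995, 0.002]
ft_force: [0.5, -0.2, -3.5]
finger_gap: 0.34
```

```bash
python3 -c "
from h import *
s=togo(423,-311,130,78.5)"
```

```text
t 5.02 tcp [520.   82.3 151. ] togo mm [  20.8 -404.7   19.6] ztwist 0.59 tilt [ 0.003  0.003 -1.   ] gap 0.34 F [ 0.54 -0.24 -3.47] T [0.01 0.03 0.01] q [ 0.11 -0.18  1.86  0.    1.46 -1.27]
```

>>> move_arm(twist=[[0,0,0.6],[0,0,0],[0,0,0],[0,0,0],[0,0,0],[0,0,0],[0,0,0],[0,0,0],[0,0,0],[0,0,0]], xyz=[[0.001,-0.02,0],[0.002,-0.034,0],[0.002,-0.034,0],[0.002,-0.034,0],[0.002,-0.034,0],[0.002,-0.034,0],[0.002,-0.034,0],[0.002,-0.034,0],[0.002,-0.034,0],[0.001,-0.03,0]], claw=[-1,-1,-1,-1,-1,-1,-1,-1,-1,-1])

```text
time: 5.85
ee_pos: [431.8, -236.6, 143.3]
ee_rot: [0.0, 0.104, 0.995, 0.003]
ft_force: [0.5, 0.2, -3.8]
finger_gap: 0.342
```

```bash
python3 -c "
from h import *
s=togo(423,-311,100,78.5)"
```

```text
t 5.85 tcp [ 431.8 -236.6  143.3] togo mm [ -6.8 -74.8  42.9] ztwist -0.49 tilt [ 0.001  0.005 -1.   ] gap 0.342 F [ 0.5   0.2  -3.84] T [-0.02 -0.05  0.04] q [-0.56 -0.25  1.94  0.    1.46 -1.92]
```

>>> move_arm(twist=[[0,0,0],[0,0,0],[0,0,0],[0,0,0],[0,0,0],[0,0,0]], xyz=[[-0.003,-0.025,0.01],[-0.003,-0.02,0.01],[0,-0.012,0.01],[0,-0.005,0.005],[0,0,0],[0,0,0]], claw=[-1,-1,-1,-1,-1,-1])

```text
time: 6.35
ee_pos: [420.8, -305.1, 102.6]
ee_rot: [-0.001, 0.111, 0.994, 0.003]
ft_force: [-0.5, 0.6, -1.6]
finger_gap: 0.339
```

```bash
python3 -c "
from h import *
s=togo(423,-311,44,78.5)
f=eyes.grab_frame('wrist'); cv2.imwrite('pics/w3.png',f['image'][:,:,::-1])
f=eyes.grab_frame('top'); cv2.imwrite('pics/t3.png',cv2.resize(f['image'][200:360,400:560,::-1],None,fx=3.5,fy=3.5))"
```

```text
t 6.35 tcp [ 420.8 -305.1  102.6] togo mm [-3.6 -5.7 58.5] ztwist -1.29 tilt [-0.002  0.007 -1.   ] gap 0.339 F [-0.45  0.58 -1.63] T [ 0.01  0.05 -0.04] q [-0.68 -0.16  1.92  0.    1.38 -2.03]
```

View pics/w3.png

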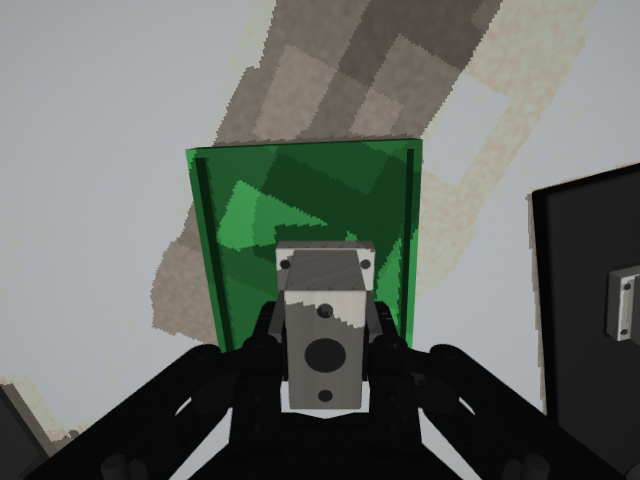

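View pics/t3.png

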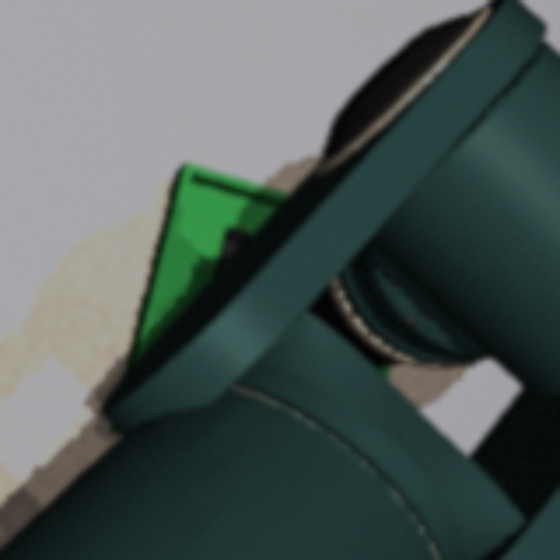

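The wrist picture shows the block hanging squarely over the green tray, slightly right of centre in the picture (block foot at x 275–375, tray walls at 190–420). Descending.

>>> move_arm(twist=[[0,0,-1],[0,0,0],[0,0,0],[0,0,0],[0,0,0],[0,0,0],[0,0,0]], xyz=[[-0.003,-0.004,0.012],[-0.001,-0.002,0.015],[0,0,0.012],[0,0,0.008],[0,0,0.003],[0,0,0],[0,0,0]], claw=[-1,-1,-1,-1,-1,-1,-1])

```text
time: 7.03
ee_pos: [426.4, -308.9, 50.7]
ee_rot: [0.001, 0.098, 0.995, 0.002]
ft_force: [-0.4, -0.9, -2.7]
finger_gap: 0.341
```

```bash
python3 -c "
from h import *
s=togo(423,-311,41,78.5)"
```

```text
t 7.03 tcp [ 426.4 -308.9   50.7] togo mm [ 3.  -2.8  9.6] ztwist 0.3 tilt [ 0.002  0.004 -1.   ] gap 0.341 F [-0.37 -0.87 -2.66] T [ 0.   -0.03  0.01] q [-0.68 -0.1   1.96  0.    1.28 -2.05]
```

>>> move_arm(twist=[[0,0,0],[0,0,0],[0,0,0],[0,0,0],[0,0,0],[0,0,0],[0,0,0]], xyz=[[0,0,0.003],[0,0,0.002],[0,0,0.002],[0,0,0.002],[0,0,0.001],[0,0,0],[0,0,0]], claw=[-1,-1,-1,-1,-1,-1,-1])

```text
time: 7.62
ee_pos: [427.3, -309.4, 42.0]
ee_rot: [0.002, 0.098, 0.995, 0.001]
ft_force: [-0.2, 0.3, -1.0]
finger_gap: 0.338
```

```bash
python3 -c "
from h import *
s=togo(423,-311,40,78.5)
for i in range(3): eyes.grab_frame('top'); print(manip.get_state()['ft_force'])"
```

```text
t 7.62 tcp [ 427.3 -309.4   42. ] togo mm [ 3.9 -2.4  2. ] ztwist 0.31 tilt [ 0.004  0.002 -1.   ] gap 0.338 F [-0.24  0.33 -1.  ] T [0.1  0.07 0.  ] q [-0.68 -0.09  1.96  0.    1.26 -2.05]
[-1.5871808   0.30982146 -2.06385202]
[-0.64858693  0.81268838 -0.324334  ]
[-0.0628667   0.09170204 -1.13503935]
```

Contact is felt: the load has dropped from 3 N to about 1 N. A little lower, then release.

>>> move_arm(twist=[[0,0,0],[0,0,0],[0,0,0],[0,0,0],[0,0,0],[0,0,0],[0,0,0]], xyz=[[0,0,0.0015],[0,0,0],[0,0,0],[0,0,0],[0,0,0],[0,0,0],[0,0,0]], claw=[-1,-1,-0.1,0.2,0.5,0.8,0.8])

```text
time: 8.35
ee_pos: [427.9, -309.9, 41.2]
ee_rot: [0.003, 0.098, 0.995, 0.001]
ft_force: [0.1, 0.8, -0.7]
finger_gap: 0.898
```

```bash
python3 -c "
from h import *
s=togo(515,-74,130,91.5)
f=eyes.grab_frame('wrist'); cv2.imwrite('pics/w4.png',f['image'][:,:,::-1])"
```

```text
t 8.35 tcp [ 427.9 -309.9   41.2] togo mm [-40.2 248.5 -88. ] ztwist -12.69 tilt [ 0.006  0.001 -1.   ] gap 0.898 F [ 0.08  0.8  -0.68] T [-0.01 -0.    0.06] q [-0.68 -0.09  1.97  0.    1.26 -2.05]
```

View pics/w4.png

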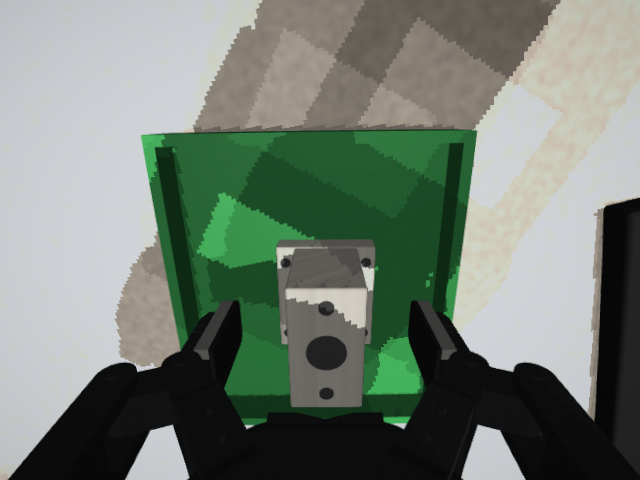

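Block A stands upright in the green tray with the fingers clear of it. Rising, then over to B.

>>> move_arm(twist=[[0,0,0],[0,0,0],[0,0,0],[0,0,0],[0,0,-4],[0,0,-4],[0,0,-4],[0,0,0]], xyz=[[0,0,-0.01],[0,0,-0.025],[0,0,-0.03],[0,0,-0.025],[0,0.015,0],[0,0.03,0],[0,0.03,0],[0,0.03,0]], claw=[0.8,0.8,0.8,1,1,1,1,1])

```text
time: 9.07
ee_pos: [434.7, -206.3, 141.3]
ee_rot: [0.004, -0.009, 1.0, -0.0]
ft_force: [0.4, 0.7, -0.3]
finger_gap: 1.002
```

```bash
python3 -c "
from h import *
s=togo(515,-74,130,91.5)"
```

```text
t 9.07 tcp [ 434.7 -206.3  141.3] togo mm [-82.5 130.8  11.8] ztwist -0.48 tilt [ 0.007 -0.    -1.   ] gap 1.002 F [ 0.37  0.68 -0.28] T [ 0.01 -0.01  0.  ] q [-0.5  -0.29  1.96  0.    1.46 -2.09]
```

>>> move_arm(twist=[[0,0,-0.4],[0,0,0],[0,0,0],[0,0,0],[0,0,0],[0,0,0],[0,0,0]], xyz=[[-0.018,0.03,0.003],[-0.018,0.03,0.003],[-0.018,0.025,0.003],[-0.014,0.015,0.003],[-0.005,0.005,0],[0,0,0],[0,0,0]], claw=[1,1,1,1,1,1,1])

```text
time: 9.65
ee_pos: [507.5, -90.1, 136.8]
ee_rot: [0.007, -0.015, 1.0, -0.001]
ft_force: [0.3, -0.6, 0.0]
finger_gap: 0.999
```

```bash
python3 -c "
from h import *
s=togo(515,-74,38,91.5)
f=wristcam(eyes.grab_frame('wrist'),s)
im=np.ascontiguousarray(f['image'][:,:,::-1])
a=np.radians(1.5); u=np.array([np.cos(a),np.sin(a)]);v=np.array([-u[1],u[0]])
for i in(-1,1):
  for j in(-1,1):
    p=np.array([515,-74])+28*i*u+15*j*v; q=proj(f,[*p,74]); print(i,j,q.round(1)); cv2.circle(im,(int(q[0]),int(q[1])),4,(0,0,255),1)
cv2.imwrite('pics/w5.png',im)
f=eyes.grab_frame('scene'); cv2.imwrite('pics/s5.png',f['image'][:,:,::-1])"
```

```text
t 9.65 tcp [507.5 -90.1 136.8] togo mm [-6.5 16.1 98.9] ztwist 0.21 tilt [ 0.014 -0.002 -1.   ] gap 0.999 F [ 0.31 -0.59  0.03] T [ 0.03  0.05 -0.01] q [-0.23 -0.21  1.91  0.    1.43 -1.83]
-1 -1 [327.2 225.6]
-1 1 [374.2 225.8]
1 -1 [326.6 302.4]
1 1 [369.8 302.6]
```

View pics/w5.png

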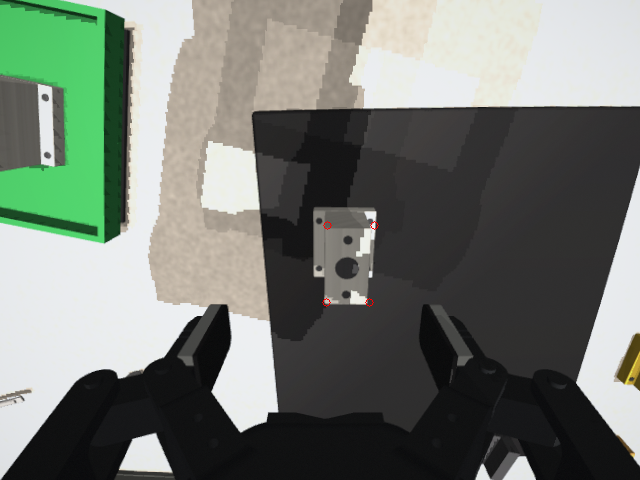

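View pics/s5.png

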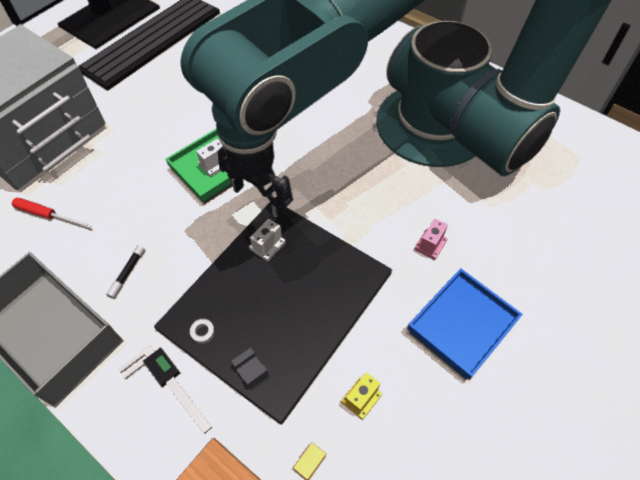

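The wrist picture shows B's top face at (324–369, 225–303), within about 2 px of the prediction (~1 mm in y). The scene picture shows A upright in the green tray at (210,155). Descending on B.

>>> move_arm(twist=[[0,0.8,0.2],[0,0,0],[0,0,0],[0,0,0],[0,0,0],[0,0,0]], xyz=[[-0.004,0.009,0.015],[-0.002,0.004,0.018],[0,0,0.018],[0,0,0.012],[0,0,0],[0,0,0]], claw=[1,1,1,1,1,1])

```text
time: 10.25
ee_pos: [511.8, -80.7, 70.0]
ee_rot: [-0.001, -0.008, 1.0, -0.002]
ft_force: [-0.6, -0.9, 0.4]
finger_gap: 1.001
```

```bash
python3 -c "
from h import *
s=togo(515.5,-75,39,91.5)"
```

```text
t 10.25 tcp [511.8 -80.7  70. ] togo mm [-3.8  5.8 31. ] ztwist -0.54 tilt [-0.001 -0.003 -1.   ] gap 1.001 F [-0.58 -0.85  0.43] T [-0.01 -0.06  0.04] q [-0.2  -0.14  1.96 -0.    1.32 -1.79]
```

>>> move_arm(twist=[[0,0,-0.4],[0,0,0],[0,0,0],[0,0,0],[0,0,0],[0,0,0]], xyz=[[-0.004,0.006,0.006],[-0.001,0.001,0.012],[0,0,0.009],[0,0,0.003],[0,0,0],[0,0,0]], claw=[1,1,1,1,1,1])

```text
time: 10.75
ee_pos: [517.8, -73.5, 38.4]
ee_rot: [0.0, -0.012, 1.0, -0.002]
ft_force: [0.1, 1.0, -0.4]
finger_gap: 1.0
```

```bash
python3 -c "
from h import *
s=togo(515.5,-75,39,91.5)"
```

```text
t 10.75 tcp [517.8 -73.5  38.4] togo mm [ 2.3 -1.4 -0.5] ztwist -0.15 tilt [ 0.    -0.004 -1.   ] gap 1.0 F [ 0.08  1.05 -0.41] T [-0.03 -0.    0.02] q [-0.19 -0.1   1.98 -0.    1.26 -1.78]
```

>>> move_arm(twist=[[0,0,0],[0,0,0],[0,0,0],[0,0,0],[0,0,0],[0,0,0],[0,0,0],[0,0,0]], xyz=[[0.002,-0.0015,-0.0005],[0,0,0],[0,0,0],[0,0,0],[0,0,0],[0,0,0],[0,0,0],[0,0,0]], claw=[1,-1,-1,-1,-1,-1,-1,-1], newtons=80)

```text
time: 11.42
ee_pos: [516.3, -75.5, 40.8]
ee_rot: [0.001, -0.012, 1.0, -0.002]
ft_force: [0.5, -0.2, 1.0]
finger_gap: 0.339
```

>>> move_arm(twist=[[0,0,0],[0,0,0],[0,0,0],[0,0,0],[0,0,0],[0,0,0],[0,0,0]], xyz=[[0,0,-0.005],[0,0,-0.015],[0,0,-0.02],[0,0,-0.015],[0,0,0],[0,0,0],[0,0,0]], claw=[-1,-1,-1,-1,-1,-1,-1])

```text
time: 12.0
ee_pos: [512.8, -74.6, 93.3]
ee_rot: [-0.003, -0.012, 1.0, -0.001]
ft_force: [-0.2, 1.3, -8.0]
finger_gap: 0.341
```

```bash
python3 -c "
from h import *
for i in range(4):
  s=togo(419,318,110,84.3); eyes.grab_frame('wrist')
f=eyes.grab_frame('wrist'); cv2.imwrite('pics/w6.png',f['image'][:,:,::-1])"
```

```text
t 12.0 tcp [512.8 -74.6  93.3] togo mm [ 84.7 394.7 -17. ] ztwist 7.04 tilt [-0.007 -0.002 -1.   ] gap 0.341 F [-0.16  1.29 -7.97] T [ 0.04  0.03 -0.01] q [-0.19 -0.15  1.93 -0.    1.37 -1.79]
t 12.05 tcp [512.5 -74.6  92.8] togo mm [ 84.5 394.6 -17.3] ztwist 7.04 tilt [-0.008 -0.002 -1.   ] gap 0.34 F [-0.06 -0.12 -8.31] T [ 0.04  0.01 -0.01] q [-0.19 -0.15  1.93 -0.    1.37 -1.79]
t 12.1 tcp [512.4 -74.6  92.7] togo mm [ 84.4 394.7 -17.4] ztwist 7.04 tilt [-0.008 -0.002 -1.   ] gap 0.337 F [-0.15 -0.38 -6.67] T [ 0.04 -0.07  0.01] q [-0.19 -0.15  1.93 -0.    1.37 -1.79]
t 12.15 tcp [512.5 -74.6  92.8] togo mm [ 84.5 394.6 -17.3] ztwist 7.04 tilt [-0.008 -0.002 -1.   ] gap 0.34 F [ 0.35 -0.31 -7.65] T [-0.02 -0.03 -0.03] q [-0.19 -0.15  1.93 -0.    1.37 -1.79]
```

View pics/w6.png

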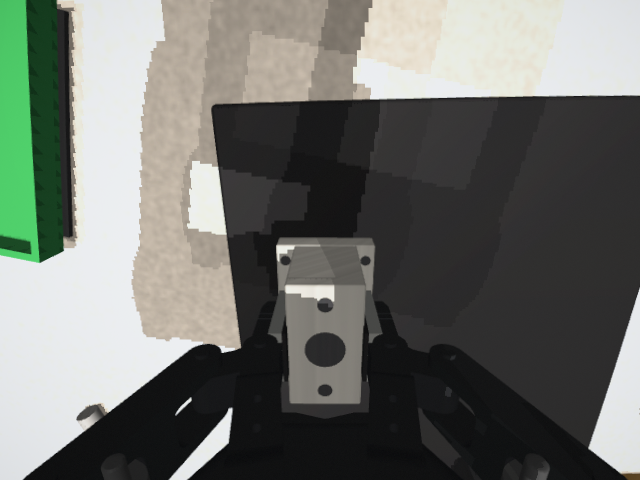

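B reads about -7.7 N, so it is steel and goes to the blue tray, consistent with A being aluminium. Moving across.

>>> move_arm(twist=[[0,0,2.5],[0,0,2.5],[0,0,2],[0,0,0],[0,0,0],[0,0,0],[0,0,0],[0,0,0],[0,0,0],[0,0,0]], xyz=[[0.002,0.012,-0.015],[0.004,0.024,-0.015],[0.005,0.034,-0.01],[0.005,0.034,0],[0.005,0.034,0],[0.005,0.034,0],[0.005,0.034,0],[0.005,0.034,0],[0.005,0.034,0],[0.005,0.03,0]], claw=[-1,-1,-1,-1,-1,-1,-1,-1,-1,-1])

```text
time: 13.08
ee_pos: [492.4, 240.2, 130.9]
ee_rot: [-0.005, 0.057, 0.998, -0.002]
ft_force: [0.4, -1.2, -7.5]
finger_gap: 0.34
```

```bash
python3 -c "
from h import *
s=togo(419,318,100,84.3)"
```

```text
t 13.08 tcp [492.4 240.2 130.9] togo mm [81.5 69.1 31.5] ztwist -0.85 tilt [-0.011 -0.003 -1.   ] gap 0.34 F [ 0.39 -1.23 -7.52] T [ 0.06 -0.07 -0.06] q [ 0.41 -0.11  1.83  0.    1.43 -1.05]
```

>>> move_arm(twist=[[0,-0.5,-0.8],[0,0,0],[0,0,0],[0,0,0],[0,0,0],[0,0,0],[0,0,0]], xyz=[[0.02,0.018,0.006],[0.022,0.018,0.008],[0.02,0.014,0.008],[0.01,0.008,0.006],[0,0,0],[0,0,0],[0,0,0]], claw=[-1,-1,-1,-1,-1,-1,-1])

```text
time: 13.67
ee_pos: [421.7, 314.0, 99.0]
ee_rot: [-0.002, 0.046, 0.999, -0.002]
ft_force: [0.6, 0.2, -7.7]
finger_gap: 0.338
```

```bash
python3 -c "
from h import *
s=togo(419,318,52,84.3)
f=eyes.grab_frame('wrist'); cv2.imwrite('pics/w7.png',f['image'][:,:,::-1])"
```

```text
t 13.67 tcp [421.7 314.   99. ] togo mm [ 2.9  4.  47. ] ztwist 0.39 tilt [-0.005 -0.005 -1.   ] gap 0.338 F [ 0.55  0.24 -7.71] T [-0.01  0.    0.01] q [ 0.59 -0.14  1.91 -0.    1.38 -0.89]
```

View pics/w7.png

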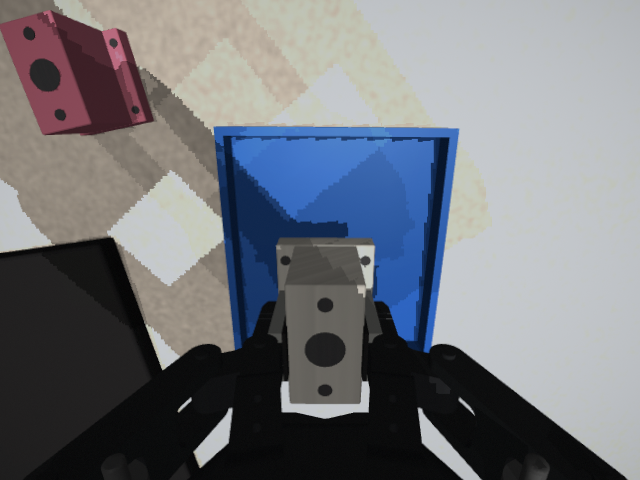

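The steel block hangs over the middle of the blue tray (foot at x 277–375, walls at 220–455). Descending.

>>> move_arm(twist=[[0,0,0],[0,0,0],[0,0,0],[0,0,0],[0,0,0],[0,0,0],[0,0,0]], xyz=[[0.002,0.003,0.01],[0.001,0.001,0.014],[0,0,0.012],[0,0,0.006],[0,0,0.003],[0,0,0],[0,0,0]], claw=[-1,-1,-1,-1,-1,-1,-1])

```text
time: 14.3
ee_pos: [421.8, 316.1, 50.8]
ee_rot: [-0.001, 0.049, 0.999, -0.002]
ft_force: [-0.5, 0.6, -6.9]
finger_gap: 0.34
```

```bash
python3 -c "
from h import *
s=togo(419,318,36,84.3)"
```

```text
t 14.3 tcp [421.8 316.1  50.8] togo mm [ 2.9  1.7 14.8] ztwist 0.07 tilt [-0.003 -0.004 -1.   ] gap 0.34 F [-0.49  0.61 -6.87] T [ 0.   -0.02 -0.04] q [ 0.6  -0.09  1.95 -0.    1.29 -0.88]
```

>>> move_arm(twist=[[0,0,0],[0,0,0],[0,0,0],[0,0,0],[0,0,0],[0,0,0],[0,0,0],[0,0,0]], xyz=[[0,0,0.003],[0,0,0.003],[0,0,0.003],[0,0,0.002],[0,0,0.002],[0,0,0.001],[0,0,0],[0,0,0]], claw=[-1,-1,-1,-1,-1,-1,-1,-1])

```text
time: 14.97
ee_pos: [422.8, 316.6, 38.5]
ee_rot: [-0.0, 0.049, 0.999, -0.001]
ft_force: [-2.2, -1.4, -1.8]
finger_gap: 0.338
```

```bash
python3 -c "
from h import *
s=togo(419,318,36,84.3)
for i in range(4): eyes.grab_frame('top'); print(manip.get_state()['ft_force'])"
```

```text
t 14.97 tcp [422.8 316.6  38.5] togo mm [3.9 1.  2.5] ztwist 0.06 tilt [-0.    -0.003 -1.   ] gap 0.338 F [-2.22 -1.43 -1.81] T [-0.37  0.3  -0.06] q [ 0.6  -0.08  1.96 -0.    1.26 -0.88]
[-2.3948576  -1.05327616 -1.12361449]
[-2.35947972 -2.88475884 -1.49275172]
[-2.58789151 -1.27683008 -1.33113976]
[-2.58497883 -2.77868049 -1.36069008]
```

>>> move_arm(twist=[[0,0,0],[0,0,0],[0,0,0],[0,0,0],[0,0,0],[0,0,0],[0,0,0],[0,0,0]], xyz=[[0,0,0.0015],[0,0,0],[0,0,0],[0,0,0],[0,0,0],[0,0,0],[0,0,0],[0,0,0]], claw=[-1,-1,-0.1,0.2,0.5,0.8,0.8,0.8])

```text
time: 15.83
ee_pos: [424.5, 317.7, 38.5]
ee_rot: [0.002, 0.049, 0.999, 0.0]
ft_force: [0.2, 0.2, -0.3]
finger_gap: 0.895
```

```bash
python3 -c "
from h import *
s=togo(419,318,36,84.3)
f=eyes.grab_frame('wrist'); cv2.imwrite('pics/w8.png',f['image'][:,:,::-1])"
```

```text
t 15.83 tcp [424.5 317.7  38.5] togo mm [ 5.5 -0.3  2.5] ztwist 0.06 tilt [ 0.004  0.001 -1.   ] gap 0.895 F [ 0.21  0.19 -0.28] T [-0.02  0.02  0.  ] q [ 0.6  -0.08  1.96 -0.    1.26 -0.88]
```

View pics/w8.png

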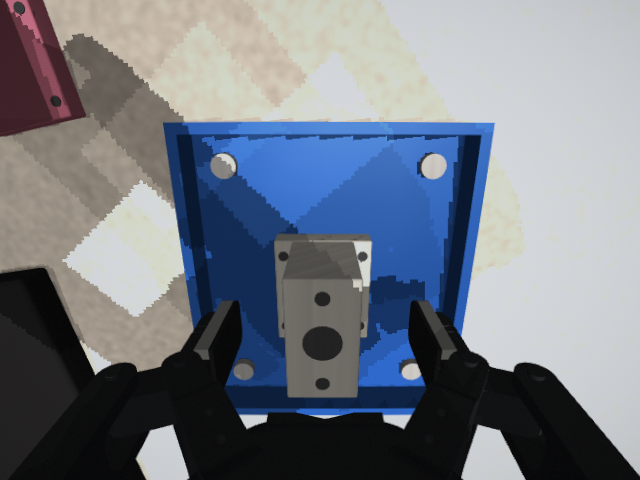

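Block B stands in the tray, and the guide posts have come through its floor at the corners, so the tray has sunk. Rise and check.

>>> move_arm(twist=[[0,0,0],[0,0,0],[0,0,0],[0,0,0],[0,0,0],[0,0,0],[0,0,0],[0,0,0],[0,0,0],[0,0,0]], xyz=[[0,0,-0.01],[0,0,-0.025],[0,0,-0.035],[0,0,-0.035],[0,0,-0.03],[0,0.03,0],[0,0.035,0],[0,0.035,0],[0,0.035,0],[0,0.035,0]], claw=[0.8,0.8,0.8,0.8,0.8,0.8,0.8,0.8,0.8,0.8])

```text
time: 16.72
ee_pos: [441.1, 488.3, 190.7]
ee_rot: [0.005, 0.052, 0.999, 0.003]
ft_force: [-0.0, -1.2, 0.6]
finger_gap: 0.9
```

>>> move_arm(twist=[[0,0,0],[0,0,0],[0,0,0],[0,0,0],[0,0,0],[0,0,0],[0,0,0]], xyz=[[0,0.035,0],[0,0.035,0],[0,0.035,0],[0,0.03,0],[0,0,0],[0,0,0],[0,0,0]], claw=[0.8,0.8,0.8,0.8,0.8,0.8,0.8])

```text
time: 17.3
ee_pos: [453.4, 635.2, 194.3]
ee_rot: [0.005, 0.05, 0.999, 0.003]
ft_force: [0.1, 0.7, 0.3]
finger_gap: 0.9
```

```bash
python3 -c "
from h import *
s=togo(419,318,36,84.3); print(abs(s['qd']).max())
f=eyes.grab_frame('top'); cv2.imwrite('pics/t9.png',f['image'][:,:,::-1])
g=eyes.grab_frame('scene'); I=g['image'][:,:,::-1]
a=cv2.resize(I[110:210,155:275],(400,333)); b=cv2.resize(I[260:385,400:530],(400,385))
cv2.imwrite('pics/s9.png',np.hstack([np.vstack([a,np.zeros((52,400,3),np.uint8)]),b]))"
```

```text
t 17.3 tcp [453.4 635.2 194.3] togo mm [   3.8 -320.1  156.1] ztwist -0.05 tilt [ 0.009  0.006 -1.   ] gap 0.9 F [0.06 0.73 0.26] T [ 0.02  0.01 -0.03] q [ 0.92  0.35  1.23 -0.    1.55 -0.55]
0.00901769824648574
```

View pics/t9.png

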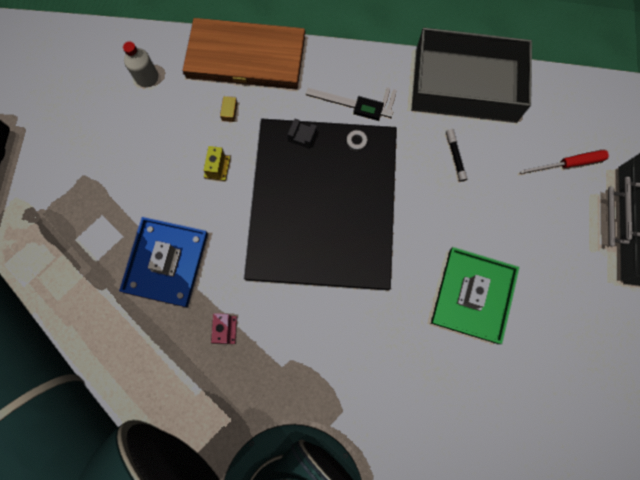

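View pics/s9.png

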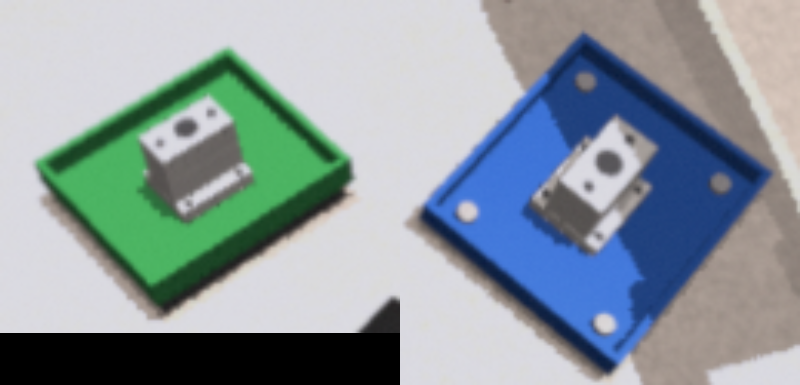

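Both blocks stand upright near the middle of their trays: green at (474,291) and blue at (164,259) in the top picture. The blue tray is clearly lower than the green one. The arm is clear and at rest, so I'm handing in.

```bash
python3 -c "
from station import manip
print(manip.close_job()); print(manip.get_state()['time'])"
```

```text
the job is handed in; nothing more can be done
None
the job is handed in; nothing more can be done
```

Both blocks are in their trays and the job is handed in at about 17.4 s of the 64 s allowed; no verdict was reported.

- **Weighing:** the first block pulled about 3.0 N in the grip, so it is aluminium (2.7 N expected). The second pulled about 7.7 N, so it is steel (7.8 N expected).
- **Placing:** the aluminium block went into the green tray and the steel block into the blue tray. I lowered each until the tray carried nearly all of its weight, then opened the fingers.
- **Last checks:** the final top and scene pictures show both blocks upright near the middle of their trays. The blue tray has sunk deeply, with its guide posts showing through the floor, and the green tray only slightly. The arm was clear of everything and at rest.
- **Not measured:** I judged block positions in the trays and how far each tray sank from the pictures and the lowering forces, not by a final calculation.
- **Disagreements:** the two fixed cameras gave block positions 2–3 mm apart. They gave the green tray's centre about 12 mm apart and the blue's about 7 mm apart. I used the top camera for the trays because it matched the given tray sizes best, and no check failed.

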